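# Fit a guide rail and snap its clamps shut

## Task

Fit the guide rail for the packing line: lay the loose square steel rail into the saddles of both clamps on the bracket, roughly centred so that both ends stick out about equally, and let go of it. Then press each clamp's hinged strap down over the rail until its catch snaps and holds it fully shut. Do not knock the jars or the carton about, and leave the rail and both straps free of the hand.

Things in the scene. Friction and masses are not known exactly. Their poses are not given: they have to be found in the camera images.
- rail: loose steel square bar, 14 x 14 mm section, 280 mm long along its own y, black plastic ends, 0.2 to 0.35 kg, same either way round; it starts flat on the table between the robot and the bracket. Origin: centre of its underside (rail middle is 7 mm above it)
- bracket: fixed aluminium plate 100 x 236 x 10 mm (x, y, z) with two black clamp blocks, 72 x 30 mm, at y = +90 and -90 mm (150 mm free between). Each has an open-topped slot (saddle) along y at x = 0. Origin: centre of its underside, on the table; +x points from the catches (robot's side) to the hinges (far side), +y along the rail; yaw varies by 0.25 either way
- saddle_left (a point): fixed point, centre of the slot floor of the left (+y) clamp, 40 mm above the table: the seated rail's underside lies here. The slot is 18 mm wide; its cheeks rise 14 mm above its floor, inner upper edges rounded by 4 mm
- saddle_right (a point): the same for the right (-y) clamp
- hinge_left (a point): fixed point on the left strap's hinge axis (axis parallel to bracket y), 34 mm from the saddle towards +x, 58 mm above the table
- hinge_right (a point): the same for the right strap
- tab_left (a point): point to press: middle of the left strap's outer (when shut: upper) face, 62 mm from the hinge axis along the strap; that face lies 4 mm outside the axis. The strap is an aluminium strip 24 mm wide, 6 mm thick, reaching 74 mm from the hinge; shut, its upper face is 62 mm above the table and its underside 2 mm over the rail
- tab_right (a point): the same for the right strap. The sprung steel catches stand at the -x end of each block: roller nose 40 to 49 mm from the slot line, 57 mm above the table, 20 mm wide
- strap_left (a joint): rad, left strap (at bracket +y): 0 = shut and level, growing as the free end swings up and over towards +x (end stop 2.05); resting on the catch about 0.14, latched under 0.02. Stays where it is left (under 1 N moves it); starts standing open at 1.5 to 1.95, clear of the slot. The sprung catch yields to about 9 to 12 N down at the tab, then holds; hard stop at 0
- strap_right (a joint): rad, right strap (at bracket -y): 0 = shut and level, growing as the free end swings up and over towards +x (end stop 2.05); resting on the catch about 0.14. Otherwise as the left one
- jar0: bystander: upright amber jar with gold cap, 49 mm diameter, 92 mm high; origin: centre of its foot
- jar1: bystander jar, as jar0
- jar2: bystander jar, as jar0
- carton: bystander: folded carton 60 x 60 mm, 95 mm high; origin: centre of its foot

How it is judged:
By the outcome, as a careful person would: the job done as asked, in the order asked, and still so for the second after the job is handed in, with the robot touching nothing.
It also fails if it takes over 58 s, if anything falls off the work surface, if the arm or the gripper's body presses on something with over 40 N, if the wrist force passes 120 N, or if a joint passes its speed limit or range.

## Robot

A 6-joint arm with a two-finger parallel gripper is mounted at the origin on the work surface. World frame = base frame: x ahead of the robot, y to its left, z up, the work surface at z = 0. Lengths are in m, angles in rad, forces in N, time in s.
With the tool pointing down it reaches from about 0.325 to 0.9 m from the base axis. Payload 6.1 kg.
Tool frame: the origin (TCP) lies on the centre line of the jaws, within the pads' length; the fingertips stand env.tip_reach ahead of it and the grasp point (between the pads) lies 11 mm behind it (env.tip_reach is the distance from the TCP to the fingertips, in m); z points along the fingers, y is the line along which they close (so a half turn about z gives the same grasp; the last joint's range is limited). The gripper opens to 87 mm and grips with 3 to 60 N. Pads are 19 mm wide; open, the fingers measure 117 mm over their backs; the gripper's body (75 mm by 190 mm) begins 51 mm behind the grasp point.
Start: joints at [-0.126, 0.22, 1.526, -0, 1.395, -0.126], TCP at [0.625, -0, 0.231] pointing down, gripper open.
Joint ranges: [-2.98, 2.98], [-0.91, 2.08], [0.09, 2.57], [-1.24, 4.39], [0.2, 2.65], [-2.68, 2.68]. Speed limits (rad/s): [2.57, 2.57, 3.01, 3.14, 3.14, 3.14].

## Interface

Orientations are given as a unit quaternion [w, x, y, z].
In Python, from rig import env gives the robot as it stands.
- The arm moves only by the tool move_arm, never from a script. Its argument "steps" is a list of rows, each an object of numbers: "x", "y", "z": the shift along the tool's x, y, z as a fraction of full scale; "ax", "ay", "az": the turn, a rotation vector about the tool's x, y, z as a fraction of full scale. A call has 1 to 5 rows; each row shifts and turns the commanded pose from where the row before left it, along the tool's axes as they then stand; what a row does not reach is not made up. Full scale, the value 1, is 30 mm for a shift and 360 degrees for a turn. A row lasts 1/10 s, in which the tool goes at most 50 mm and 8.59 degrees, less where a joint would pass 70% of its speed; a pose out of reach is approached as far as the arm can. A call with a number of a shift or a turn outside -1 to 1 is refused whole. A call with a gripper value outside its range is refused whole. "grip" is the closure, from 0 (fully open) to 1 (shut), set as the call begins (left out, the last holds). The fingers move at their own pace and stop on an object; "newtons" is the grip in N (left out, the last holds). Time passes only in rows, so rows that do not move let the fingers close. It gives the time, the measured TCP pose, the force, the opening and the grip force at its end, in the units of the state.
- env.read_state(): the state, without advancing time (a new reading comes with each control period).
- env.get_image(name): name is "scene" or "side" or "wrist"; returns (picture, depth): 420x560x3 uint8, blue, green, red; 420x560 float32, m along the optical axis (not along the pixel's ray), 0 where there is no reading.
- env.camera_params(name): a dict with "intrinsics" (3x3 intrinsics, pixels), "extrinsics" (4x4, takes a point from camera to world coordinates). Camera axes: x right, y down, z forward; pixel columns grow to the right and rows downward; lengths in m; the calibration is good to about 2 mm. A picture is of the moment at which its call begins: read the wrist's pose just before it. camera_params takes no time and is no camera call; for the wrist camera it gives the pose at the moment of the call.
- env.hand_in(): hands the job in; it is judged then, once.
Trained networks look in the newest picture that a camera, given by its name, has taken for a name from the list of things; names that differ only in an ending like _2 or _b are one class to them, and where a whole thing is asked for, a point or a joint stands for the part that bears it (a point fixed in the world has none). Each returns a list of dicts, best first, with "score" (0 to 1); they miss things now and then, are a little off and sometimes report something else, mostly with a low value. They report only what shows in the picture. A call takes as long as a camera call.
- env.look_for(label, camera): "at" ([x, y, z] in m, in world coordinates, good to about 4 mm: the middle of the surface that is visible of it).
- env.cut_out(label, camera): "mask" (420x560 bool, what is visible of it).
- env.pinpoint(label, camera): "at" ([x, y, z] in m, in world coordinates, good to about 4 mm: a listed point, or the origin of a listed thing).
The state is a dict: "t": time; "joint_pos": joint angles; "joint_vel": joint speeds; "joint_efforts": joint torques, N m; "tcp_pos": TCP position; "ee_rot": TCP orientation; "force": force on the tool from outside, world axes, zero at the start; "wrist_torque": the same for the moment, N m; "gripper_width": opening from 0.0 (shut) to 1.0 (fully open); "gripper_force": force on a finger pad.
Only numpy, scipy, OpenCV 4.12 (cv2) and the standard library are available. Lean on these libraries where they do the work, as an engineer would, in place of code of your own. Each camera call takes 0.05 s, during which the arm holds its last target. There are 200 camera calls.

## Working session

There is one attempt and no reset: what is moved stays moved. The work goes in short steps, Python scripts to look and compute and a tool call to move; the robot and the scene stay as the last step left them, time stands still between calls to the robot, and variables do not carry over. Pictures are saved under pics/ and viewed, at most 10 in all, crops included, and the job is handed in when it is done.

Besides the shell and the picture viewer there is one more tool, called after "Request:" in YAML: its name, and indented under it one key for each argument. move_arm: Moves the arm, as the interface text tells. Its arguments: {"type":"object","properties":{"steps":{"type":"array"},"grip":{"type":"number"},"newtons":{"type":"number"}},"required":["steps"]}

```bash
mkdir -p pics; ls; cat > h.py <<'E'
from rig import env
import numpy as np, cv2
np.set_printoptions(precision=4,suppress=True)
def pts(cam,mask,depth):
    P=env.camera_params(cam);K=np.array(P["intrinsics"]);E=np.array(P["extrinsics"])
    v,u=np.nonzero(mask&(depth>0));d=depth[v,u]
    c=np.stack([(u-K[0,2])/K[0,0]*d,(v-K[1,2])/K[1,1]*d,d,np.ones_like(d)])
    return (E@c)[:3].T
E
python3 - <<'E'
from h import *
print(env.read_state(), env.tip_reach)
ims=[]
for c in ["scene","side"]:
    im,d=env.get_image(c); cv2.imwrite(f"pics/{c}0.png",im); np.save(f"{c}0.npy",d)
    for l in ["rail","bracket","saddle_left","saddle_right","hinge_left","hinge_right","tab_left","tab_right","jar0","carton"]:
        print(c,l,[(np.round(r["at"],4),round(r["score"],2)) for r in env.pinpoint(l,c)[:4]])
    r=env.cut_out("rail",c)
    if r:
        p=pts(c,r[0]["mask"],d);m=np.median(p,0);q=p[np.linalg.norm(p-m,axis=1)<.2]
        print("rail",r[0]["score"],len(q),cv2.minAreaRect(q[:,:2].astype(np.float32)),np.percentile(q[:,2],[5,50,95]))
print(env.read_state()["t"])
E
```

```text
pics
{'t': 0.0, 'joint_pos': array([-0.1261,  0.2212,  1.5276, -0.    ,  1.3947, -0.1261]), 'joint_vel': array([ 0.0005, -0.0009, -0.0003, -0.0001, -0.0009, -0.0002]), 'joint_efforts': array([ -0.    , -49.461 , -38.7384,   0.07  ,   0.057 ,  -0.0001]), 'tcp_pos': array([0.6244, 0.0001, 0.2294]), 'ee_rot': array([-0.0008,  0.7071,  0.7071, -0.0006]), 'force': array([-0.2828,  0.6986,  0.0192]), 'wrist_torque': array([ 0.0049, -0.0015,  0.009 ]), 'gripper_force': 0.0, 'gripper_width': 0.9974185032805881} 0.008
scene rail [(array([0.43  , 0.0811, 0.0026]), 0.95)]
scene bracket [(array([ 0.582 ,  0.0644, -0.0025]), 0.77)]
scene saddle_left [(array([0.5799, 0.1531, 0.0376]), 0.92)]
scene saddle_right [(array([ 0.5895, -0.0267,  0.0428]), 0.91)]
scene hinge_left [(array([0.6104, 0.1552, 0.0618]), 0.81)]
scene hinge_right [(array([ 0.6249, -0.0271,  0.0552]), 0.66)]
scene tab_left [(array([0.637 , 0.162 , 0.1142]), 0.48)]
scene tab_right [(array([ 0.6232, -0.0219,  0.1185]), 0.52)]
scene jar0 [(array([0.4727, 0.3715, 0.0036]), 0.91), (array([ 0.4948, -0.3525, -0.001 ]), 0.76), (array([0.65
[... 555 characters left out ...]
nge_left [(array([0.6135, 0.1548, 0.0566]), 0.94)]
side hinge_right [(array([ 0.6219, -0.0266,  0.0612]), 0.56)]
side tab_left [(array([0.6358, 0.1591, 0.1197]), 0.62)]
side tab_right [(array([ 0.6283, -0.0255,  0.118 ]), 0.49), (array([0.5765, 0.1534, 0.0389]), 0.45)]
side jar0 [(array([ 0.4727,  0.3709, -0.0002]), 0.74), (array([ 0.6546,  0.3679, -0.0009]), 0.69), (array([ 0.4985, -0.3502,  0.0005]), 0.6), (array([ 0.6575, -0.3905, -0.0002]), 0.51)]
side carton [(array([ 0.6608, -0.3908, -0.0001]), 0.9), (array([ 0.6263, -0.0251,  0.1197]), 0.25)]
rail 0.67 491 ((0.43624147772789, 0.08031723648309708), (0.03189190477132797, 0.2814815640449524), 11.17943286895752) [0.0012 0.0119 0.0151]
1.2
```

```bash
python3 - <<'E'
from h import *
for c in ["scene","side"]:
    d=np.load(f"{c}0.npy"); p=pts(c,d>0,d)
    # rail top points
    s=p[(p[:,2]>.009)&(p[:,2]<.02)&(p[:,0]>.36)&(p[:,0]<.5)&(abs(p[:,1]-.08)<.2)]
    print(c,"rail",len(s),cv2.minAreaRect(s[:,:2].astype(np.float32)),np.median(s,0))
    v=cv2.fitLine(s[:,:2].astype(np.float32),cv2.DIST_HUBER,0,.01,.01).ravel();print(v,np.degrees(np.arctan2(v[1],v[0]))-90)
    s=p[(p[:,2]>.03)&(p[:,0]>.5)&(p[:,0]<.72)&(abs(p[:,1]-.065)<.16)&(p[:,2]<.056)]
    print("blocks",len(s),cv2.minAreaRect(s[:,:2].astype(np.float32)))
a=cv2.imread("pics/scene0.png");b=cv2.imread("pics/side0.png")
cv2.imwrite("pics/both.png",cv2.resize(np.hstack([a,b]),(800,300)))
E
```

```text
scene rail 388 ((0.43157482147216797, 0.08403471857309341), (0.02175794541835785, 0.2778026759624481), 11.126114845275879) [0.4326 0.0859 0.0137]
[ 0.1937 -0.9811  0.4353  0.0797] -168.83018
blocks 269 ((0.5796976685523987, 0.06488937139511108), (0.08951329439878464, 0.21214450895786285), 3.8275673389434814)
side rail 345 ((0.42925024032592773, 0.08106104284524918), (0.018463175743818283, 0.28565189242362976), 11.179430961608887) [0.4317 0.0631 0.0131]
[ 0.1844 -0.9828  0.4333  0.0508] -169.37103
blocks 619 ((0.5764244794845581, 0.061414193361997604), (0.09080415219068527, 0.21883811056613922), 4.546136856079102)
```

View pics/scene0.png

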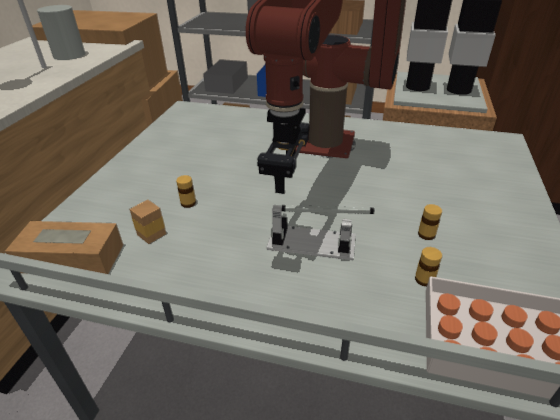

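```bash
cat >> h.py <<'E'
def look(cam,labels,name=None):
    im,d=env.get_image(cam)
    if name: cv2.imwrite(f"pics/{name}.png",im); np.save(f"{name}.npy",d)
    o={}
    for l in labels:
        r=env.pinpoint(l,cam); print(cam,l,[(np.round(q["at"],4),round(q["score"],2)) for q in r[:3]])
        if r:o[l]=np.array(r[0]["at"])
    return im,d,o
E
python3 - <<'E'
from h import *
look("wrist",["rail","saddle_left","saddle_right","hinge_left","hinge_right","tab_left","tab_right"],"wrist0")
print(env.camera_params("wrist")["extrinsics"])
E
```

```text
wrist rail [(array([0.4352, 0.0756, 0.0001]), 0.7)]
wrist saddle_left [(array([0.5787, 0.1538, 0.0418]), 0.77)]
wrist saddle_right [(array([ 0.5895, -0.0277,  0.0415]), 0.61)]
wrist hinge_left [(array([0.6132, 0.1562, 0.0564]), 0.88)]
wrist hinge_right [(array([ 0.6204, -0.0298,  0.0577]), 0.55)]
wrist tab_left [(array([ 0.4315,  0.0804, -0.001 ]), 0.21)]
wrist tab_right [(array([ 0.6265, -0.0275,  0.1187]), 0.62)]
[[ 1.      0.0004 -0.0012  0.624 ]
 [ 0.     -0.9675 -0.2531  0.0693]
 [-0.0013  0.2531 -0.9674  0.3854]
 [ 0.      0.      0.      1.    ]]
```

View pics/wrist0.png

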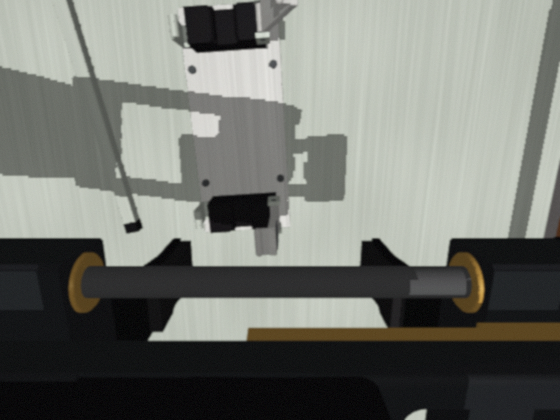

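Request:
move_arm:
  steps:
    - {"x": 0.54, "y": -1}
    - {"x": 0.54, "y": -1}
    - {"x": 0.54, "y": -1}
    - {"x": 0.54, "y": -1}
    - {"x": 0.54, "y": -1}
  grip: 0

```text
validation failed for argument at $.st...
```

Request:
move_arm:
  steps:
    - {"y": -0.73, "z": 0.8}
    - {"y": -0.73, "z": 0.8}
    - {"z": 0.8, "az": -0.0155}
    - {"z": 0.8, "az": -0.0155}
    - {"z": 0}

```text
validation failed for argument at $.st...
```

```bash
python3 - <<'E'
from h import *
s=env.read_state();print(s["t"],s["tcp_pos"],s["ee_rot"])
im,d,o=look("wrist",["rail","saddle_left","saddle_right","hinge_left","hinge_right","tab_left","tab_right"],"wrist1")
p=pts("wrist",d>0,d)
s=p[(p[:,2]>.009)&(p[:,2]<.02)&(p[:,0]>.36)&(p[:,0]<.5)&(abs(p[:,1]-.08)<.2)]
print(cv2.minAreaRect(s[:,:2].astype(np.float32)),cv2.fitLine(s[:,:2].astype(np.float32),cv2.DIST_HUBER,0,.01,.01).ravel())
E
```

```text
1.6 [ 0.625  -0.      0.2305] [-0.      0.7071  0.7071 -0.    ]
wrist rail [(array([ 0.4339,  0.0808, -0.0031]), 0.92), (array([0.6104, 0.1593, 0.0559]), 0.65), (array([ 0.6285, -0.0269,  0.1192]), 0.47)]
wrist saddle_left [(array([0.5775, 0.1514, 0.0442]), 0.87)]
wrist saddle_right [(array([ 0.5876, -0.0279,  0.0405]), 0.78)]
wrist hinge_left [(array([0.611 , 0.1571, 0.0557]), 0.59), (array([ 0.4321,  0.0832, -0.0015]), 0.2)]
wrist hinge_right [(array([ 0.6257, -0.0264,  0.054 ]), 0.85)]
wrist tab_left []
wrist tab_right [(array([ 0.6268, -0.0262,  0.1185]), 0.97)]
((0.43361395597457886, 0.06404629349708557), (0.015684783458709717, 0.24555982649326324), 10.924613952636719) [ 0.1885 -0.9821  0.4327  0.074 ]
```

View pics/wrist1.png

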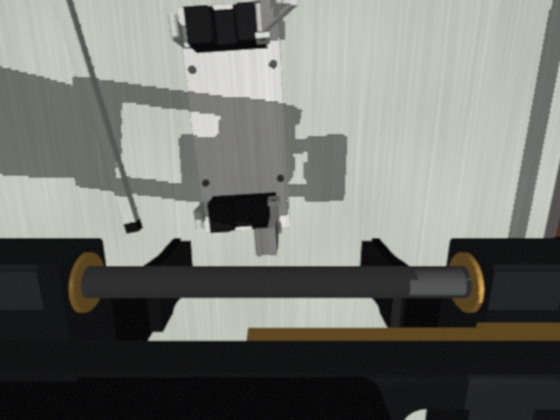

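The picture is unchanged because the moves were refused. I'll try again with complete rows.

Request:
move_arm:
  steps:
    - {"x": 0.54, "y": -1.0, "z": 0.0, "ax": 0.0, "ay": 0.0, "az": 0.0}
    - {"x": 0.54, "y": -1.0, "z": 0.0, "ax": 0.0, "ay": 0.0, "az": 0.0}
    - {"x": 0.54, "y": -1.0, "z": 0.0, "ax": 0.0, "ay": 0.0, "az": 0.0}
    - {"x": 0.54, "y": -1.0, "z": 0.0, "ax": 0.0, "ay": 0.0, "az": 0.0}
    - {"x": 0.54, "y": -1.0, "z": 0.0, "ax": 0.0, "ay": 0.0, "az": 0.0}
  grip: 0.0

```text
t: 2.5
tcp_pos: [0.4738, 0.0815, 0.2305]
ee_rot: [0.0, 0.707, 0.707, 0.0]
force: [-0.7, 0.7, 0.5]
gripper_width: 0.999
gripper_force: 0.0
```

Request:
move_arm:
  steps:
    - {"y": -0.71, "z": 0.8}
    - {"y": -0.71, "z": 0.8}
    - {"z": 0.8, "az": -0.0152}
    - {"z": 0.8, "az": -0.0152}
    - {"z": 0.5}

```text
validation failed for argument at $.st...
```

Request:
move_arm:
  steps:
    - {"x": 0.0, "y": -0.71, "z": 0.8, "ax": 0.0, "ay": 0.0, "az": 0.0}
    - {"x": 0.0, "y": -0.71, "z": 0.8, "ax": 0.0, "ay": 0.0, "az": 0.0}
    - {"x": 0.0, "y": 0.0, "z": 0.8, "ax": 0.0, "ay": 0.0, "az": -0.0152}
    - {"x": 0.0, "y": 0.0, "z": 0.8, "ax": 0.0, "ay": 0.0, "az": -0.0152}
    - {"x": 0.0, "y": 0.0, "z": 0.0, "ax": 0.0, "ay": 0.0, "az": 0.0}

```text
t: 3.0
tcp_pos: [0.4297, 0.081, 0.1316]
ee_rot: [-0.002, 0.636, 0.772, -0.002]
force: [0.2, 0.8, 0.0]
gripper_width: 1.004
gripper_force: 0.0
```

```bash
python3 - <<'E'
from h import *
s=env.read_state();print(s["t"],s["tcp_pos"],s["ee_rot"])
im,d,o=look("wrist",["rail","saddle_left","hinge_left"],"wrist2")
im,d,o=look("scene",["rail"])
im,d,o=look("side",["rail"])
E
```

```text
3.0 [0.4297 0.081  0.1316] [-0.0023  0.6361  0.7716 -0.0019]
wrist rail [(array([ 0.4347,  0.0806, -0.0022]), 0.94)]
wrist saddle_left [(array([0.5797, 0.1512, 0.0413]), 0.67)]
wrist hinge_left []
scene rail [(array([ 0.4291,  0.08  , -0.002 ]), 0.77)]
side rail [(array([0.4298, 0.0848, 0.0012]), 0.9)]
```

View pics/wrist2.png

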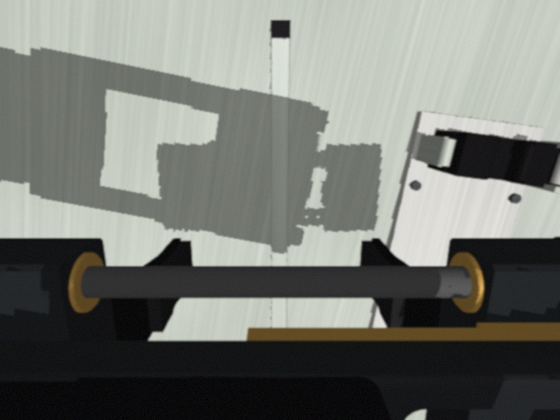

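The rail runs vertically at column 280, between the jaws. Its black far end reaches row 20, so I can use that end to fix its centre.

```bash
python3 - <<'E'
from h import *
P=env.camera_params("wrist");K=np.array(P["intrinsics"]);E=np.array(P["extrinsics"])
im=cv2.imread("pics/wrist2.png");print(im[14:26,280].mean(1), im[30,264:298].mean(1))
for u,v in [(280.5,20.5),(280,230)]:
    r=E[:3,:3]@np.linalg.inv(K)@[u,v,1];q=E[:3,3]+r*(.014-E[2,3])/r[2];print(q)
    if v<50: print("centre",q[:2]-.14*np.array([-.188,.982]))
E
```

```text
[201.     199.3333 200.3333 199.3333 196.3333 172.6667 103.3333  42.3333
  32.6667  32.      31.6667  33.6667] [199.     198.     200.     200.     191.6667 162.     115.3333  67.
  37.3333  34.      31.6667  34.3333  31.6667  32.3333  33.6667  33.3333
  34.3333  31.6667  31.6667  33.6667  31.      33.      34.3333  29.
  39.      82.     147.3333 185.6667 198.3333 198.     201.     201.3333
 200.3333 201.    ]
[0.4089 0.22   0.014 ]
centre [0.4352 0.0825]
[0.4399 0.0598 0.014 ]
```

Request:
move_arm:
  steps:
    - {"x": 0.02, "y": 0.17, "z": 0.8, "ax": 0.0, "ay": 0.0, "az": 0.0}
    - {"x": 0.0, "y": 0.0, "z": 1.0, "ax": 0.0, "ay": 0.0, "az": 0.0}
    - {"x": 0.0, "y": 0.0, "z": 1.0, "ax": 0.0, "ay": 0.0, "az": 0.0}
    - {"x": 0.0, "y": 0.0, "z": 0.8, "ax": 0.0, "ay": 0.0, "az": 0.0}
    - {"x": 0.0, "y": 0.0, "z": 0.35, "ax": 0.0, "ay": 0.0, "az": 0.0}

```text
t: 3.9
tcp_pos: [0.4358, 0.0825, 0.0142]
ee_rot: [-0.001, 0.637, 0.771, -0.001]
force: [-0.5, -0.2, 0.0]
gripper_width: 1.003
gripper_force: 0.0
```

Request:
move_arm:
  steps:
    - {"x": 0.0, "y": 0.0, "z": 0.0, "ax": 0.0, "ay": 0.0, "az": 0.0}
    - {"x": 0.0, "y": 0.0, "z": 0.0, "ax": 0.0, "ay": 0.0, "az": 0.0}
    - {"x": 0.0, "y": 0.0, "z": 0.0, "ax": 0.0, "ay": 0.0, "az": 0.0}
    - {"x": 0.0, "y": 0.0, "z": 0.0, "ax": 0.0, "ay": 0.0, "az": 0.0}
    - {"x": 0.0, "y": 0.0, "z": 0.0, "ax": 0.0, "ay": 0.0, "az": 0.0}
  grip: 1.0
  newtons: 35.0

```text
t: 4.4
tcp_pos: [0.4381, 0.0826, 0.0169]
ee_rot: [0.001, 0.636, 0.771, 0.001]
force: [-0.1, -0.2, 0.2]
gripper_width: 0.633
gripper_force: 0.0
```

Request:
move_arm:
  steps:
    - {"x": 0.0, "y": 0.0, "z": 0.0, "ax": 0.0, "ay": 0.0, "az": 0.0}
    - {"x": 0.0, "y": 0.0, "z": 0.0, "ax": 0.0, "ay": 0.0, "az": 0.0}
    - {"x": 0.0, "y": 0.0, "z": 0.0, "ax": 0.0, "ay": 0.0, "az": 0.0}
    - {"x": 0.0, "y": 0.0, "z": 0.0, "ax": 0.0, "ay": 0.0, "az": 0.0}
    - {"x": 0.0, "y": 0.0, "z": 0.0, "ax": 0.0, "ay": 0.0, "az": 0.0}

```text
t: 4.9
tcp_pos: [0.4362, 0.0825, 0.0157]
ee_rot: [-0.001, 0.636, 0.771, -0.001]
force: [-3.3, -1.0, 3.8]
gripper_width: 0.171
gripper_force: 1.8
```

Request:
move_arm:
  steps:
    - {"x": 0.0, "y": 0.0, "z": 0.0, "ax": 0.0, "ay": 0.0, "az": 0.0}
    - {"x": 0.0, "y": 0.0, "z": 0.0, "ax": 0.0, "ay": 0.0, "az": 0.0}
    - {"x": 0.0, "y": 0.0, "z": 0.08, "ax": 0.0, "ay": 0.0, "az": 0.0}
    - {"x": 0.0, "y": 0.0, "z": 0.08, "ax": 0.0, "ay": 0.0, "az": 0.0}
    - {"x": 0.0, "y": 0.0, "z": 0.0, "ax": 0.0, "ay": 0.0, "az": 0.0}
  grip: 0.7

```text
t: 5.4
tcp_pos: [0.437, 0.0825, 0.0108]
ee_rot: [-0.0, 0.636, 0.771, -0.0]
force: [0.5, -0.1, -0.1]
gripper_width: 0.3
gripper_force: 0.0
```

Request:
move_arm:
  steps:
    - {"x": 0.0, "y": 0.0, "z": 0.0, "ax": 0.0, "ay": 0.0, "az": 0.0}
    - {"x": 0.0, "y": 0.0, "z": 0.0, "ax": 0.0, "ay": 0.0, "az": 0.0}

```text
t: 5.6
tcp_pos: [0.4373, 0.0826, 0.0112]
ee_rot: [0.0, 0.636, 0.771, 0.0]
force: [0.4, 0.0, 0.4]
gripper_width: 0.298
gripper_force: 0.0
```

Request:
move_arm:
  steps:
    - {"x": 0.0, "y": 0.0, "z": 0.06, "ax": 0.0, "ay": 0.0, "az": 0.0}
    - {"x": 0.0, "y": 0.0, "z": 0.0, "ax": 0.0, "ay": 0.0, "az": 0.0}
    - {"x": 0.0, "y": 0.0, "z": 0.0, "ax": 0.0, "ay": 0.0, "az": 0.0}
    - {"x": 0.0, "y": 0.0, "z": 0.0, "ax": 0.0, "ay": 0.0, "az": 0.0}
    - {"x": 0.0, "y": 0.0, "z": 0.0, "ax": 0.0, "ay": 0.0, "az": 0.0}
  grip: 1.0
  newtons: 45.0

```text
t: 6.1
tcp_pos: [0.4368, 0.0825, 0.0092]
ee_rot: [-0.0, 0.636, 0.771, -0.0]
force: [-2.3, -0.7, -1.0]
gripper_width: 0.151
gripper_force: 45.0
```

Request:
move_arm:
  steps:
    - {"x": 0.0, "y": 0.0, "z": 0.0, "ax": 0.0, "ay": 0.0, "az": 0.0}
    - {"x": 0.0, "y": 0.0, "z": 0.0, "ax": 0.0, "ay": 0.0, "az": 0.0}
    - {"x": 0.0, "y": 0.0, "z": 0.0, "ax": 0.0, "ay": 0.0, "az": 0.0}

```text
t: 6.4
tcp_pos: [0.4373, 0.0826, 0.0093]
ee_rot: [0.0, 0.636, 0.771, 0.0]
force: [0.4, 0.6, -3.1]
gripper_width: 0.157
gripper_force: 45.0
```

Request:
move_arm:
  steps:
    - {"x": 0.0, "y": 0.0, "z": -0.5, "ax": 0.0, "ay": 0.0, "az": 0.0}
    - {"x": 0.0, "y": 0.0, "z": -0.8, "ax": 0.0, "ay": 0.0, "az": 0.0}
    - {"x": 0.0, "y": 0.0, "z": -0.8, "ax": 0.0, "ay": 0.0, "az": 0.0}
    - {"x": 0.0, "y": 0.0, "z": -0.8, "ax": 0.0, "ay": 0.0, "az": 0.01}
    - {"x": 0.0, "y": 0.0, "z": -0.5, "ax": 0.0, "ay": 0.0, "az": 0.0108}

```text
t: 6.9
tcp_pos: [0.4382, 0.0826, 0.1132]
ee_rot: [0.001, 0.686, 0.727, 0.001]
force: [0.4, -0.4, -3.1]
gripper_width: 0.155
gripper_force: 45.0
```

```bash
python3 - <<'E'
from h import *
s=env.read_state();print(s["t"],s["tcp_pos"],s["ee_rot"],s["gripper_width"],s["wrist_torque"],s["force"])
# plate / blocks from wrist0 (taken at start pose)
d=np.load("wrist0.npy")
E=np.array([[1,.0004,-.0012,.624],[0,-.9675,-.2531,.0693],[-.0013,.2531,-.9674,.3854],[0,0,0,1]])
K=np.array(env.camera_params("wrist")["intrinsics"])
v,u=np.nonzero(d>0);z=d[v,u];p=(E@np.stack([(u-K[0,2])/K[0,0]*z,(v-K[1,2])/K[1,1]*z,z,np.ones_like(z)]))[:3].T
m=(p[:,0]>.5)&(p[:,0]<.68)&(abs(p[:,1]-.063)<.13)
for lo,hi in [(.007,.014),(.036,.044),(.05,.057)]:
    s=p[m&(p[:,2]>lo)&(p[:,2]<hi)]
    print(lo,len(s))
    for y0 in np.arange(-.05,.18,.02):
        q=s[abs(s[:,1]-y0-.01)<.01]
        if len(q)>20: print("  y%.2f n%d z%.4f x"%(y0+.01,len(q),np.median(q[:,2])),np.percentile(q[:,0],[1,50,99]))
E
```

```text
6.9 [0.4382 0.0826 0.1132] [0.0009 0.6864 0.7272 0.001 ] 0.15518185040753177 [-0.0344 -0.0301  0.0688] [ 0.4065 -0.4451 -3.0934]
0.007 14120
  y-0.04 n201 z0.0108 x [0.5398 0.6318 0.6388]
  y-0.02 n356 z0.0109 x [0.5379 0.5914 0.6375]
  y-0.00 n1476 z0.0108 x [0.5372 0.5864 0.635 ]
  y0.02 n1571 z0.0108 x [0.5359 0.5847 0.6338]
  y0.04 n1712 z0.0108 x [0.5346 0.584  0.6325]
  y0.06 n1750 z0.0108 x [0.5333 0.5824 0.6313]
  y0.08 n1770 z0.0108 x [0.5322 0.5811 0.6301]
  y0.10 n1890 z0.0108 x [0.5309 0.5796 0.6289]
  y0.12 n1918 z0.0108 x [0.5295 0.5788 0.6278]
  y0.14 n1088 z0.0108 x [0.5286 0.5878 0.6268]
  y0.16 n170 z0.0106 x [0.5257 0.6201 0.6257]
  y0.18 n142 z0.0107 x [0.5251 0.5645 0.579 ]
0.036 1355
  y-0.04 n167 z0.0409 x [0.5793 0.5875 0.6273]
  y-0.02 n362 z0.0407 x [0.5411 0.5857 0.6027]
  y-0.00 n24 z0.0402 x [0.6061 0.6142 0.6256]
  y0.14 n394 z0.0407 x [0.5306 0.5756 0.6144]
  y0.16 n408 z0.0408 x [0.5667 0.5754 0.5839]
0.05 3439
  y-0.04 n445 z0.0547 x [0.5409 0.5713 0.6219]
  y-0.02 n871 z0.0548 x [0.5403 0.5752 0.6166]
  y-0.00 n30 z0.0536 x [0.6027 0.6182 0.6265]
  y0.14 n866 z0.0546 x [0.5292 0.5619 0.6115]
  y0.16 n1227 z0.0546 x [0.5291 0.5651 0.6051]
```

Request:
move_arm:
  steps:
    - {"x": -0.19, "y": 0.7, "z": 0.0, "ax": 0.0, "ay": 0.0, "az": -0.0007}
    - {"x": -0.19, "y": 1.0, "z": 0.0, "ax": 0.0, "ay": 0.0, "az": 0.0}
    - {"x": -0.19, "y": 1.0, "z": 0.0, "ax": 0.0, "ay": 0.0, "az": 0.0}
    - {"x": -0.19, "y": 1.0, "z": 0.0, "ax": 0.0, "ay": 0.0, "az": 0.0}
    - {"x": -0.19, "y": 1.0, "z": 0.0, "ax": 0.0, "ay": 0.0, "az": 0.0}

```text
t: 7.4
tcp_pos: [0.5809, 0.063, 0.1109]
ee_rot: [-0.0, 0.684, 0.73, 0.0]
force: [-0.1, -0.1, -4.2]
gripper_width: 0.155
gripper_force: 45.0
```

Request:
move_arm:
  steps:
    - {"x": 0.0, "y": 0.0, "z": 0.6, "ax": 0.0, "ay": 0.0, "az": 0.0}
    - {"x": 0.0, "y": 0.0, "z": 0.5, "ax": 0.0, "ay": 0.0, "az": 0.0}
    - {"x": 0.0, "y": 0.0, "z": 0.0, "ax": 0.0, "ay": 0.0, "az": 0.0}
    - {"x": 0.0, "y": 0.0, "z": 0.0, "ax": 0.0, "ay": 0.0, "az": 0.0}

```text
t: 7.8
tcp_pos: [0.5784, 0.0633, 0.0774]
ee_rot: [-0.001, 0.684, 0.73, -0.001]
force: [0.6, -0.1, -2.6]
gripper_width: 0.152
gripper_force: 45.0
```

```bash
python3 - <<'E'
from h import *
s=env.read_state();print(s["t"],s["tcp_pos"],s["ee_rot"],s["gripper_width"])
im,d,o=look("wrist",["rail","saddle_left"],"wrist3")
p=pts("wrist",d>0,d)
m=(p[:,0]>.5)&(p[:,0]<.68)&(abs(p[:,1]-.063)<.17)
for lo,hi in [(.007,.014),(.05,.057),(.07,.1)]:
    s=p[m&(p[:,2]>lo)&(p[:,2]<hi)]
    print(lo,len(s))
    for y0 in np.arange(-.05,.24,.02):
        q=s[abs(s[:,1]-y0-.01)<.01]
        if len(q)>20: print("  y%.2f n%d z%.4f x"%(y0+.01,len(q),np.median(q[:,2])),np.percentile(q[:,0],[1,50,99]))
for c in ["scene","side"]: look(c,["rail","saddle_left","saddle_right"],c+"3")
E
```

```text
7.8 [0.5784 0.0633 0.0774] [-0.001   0.6838  0.7297 -0.0009] 0.15173404318834774
wrist rail [(array([0.5803, 0.0649, 0.0661]), 0.7)]
wrist saddle_left [(array([0.5761, 0.1554, 0.0415]), 0.87)]
0.007 16030
  y-0.00 n79 z0.0130 x [0.5712 0.593  0.5951]
  y0.04 n193 z0.0126 x [0.5514 0.5556 0.6084]
  y0.06 n2587 z0.0127 x [0.5352 0.5901 0.6333]
  y0.08 n3254 z0.0127 x [0.5342 0.593  0.6325]
  y0.10 n3479 z0.0127 x [0.533  0.5918 0.6311]
  y0.12 n3446 z0.0127 x [0.5315 0.5903 0.6299]
  y0.14 n1827 z0.0127 x [0.5306 0.5939 0.6291]
  y0.16 n193 z0.0125 x [0.5274 0.5326 0.5364]
  y0.18 n955 z0.0125 x [0.5277 0.559  0.6124]
0.05 4018
  y0.14 n1465 z0.0563 x [0.5326 0.5627 0.6088]
  y0.16 n2541 z0.0563 x [0.5371 0.5877 0.608 ]
0.07 13199
  y0.04 n837 z0.0848 x [0.5734 0.5803 0.5873]
  y0.06 n274 z0.0849 x [0.5717 0.5783 0.5853]
  y0.08 n2102 z0.0850 x [0.5628 0.5777 0.5934]
  y0.10 n1310 z0.0848 x [0.5691 0.5763 0.5833]
  y0.12 n1468 z0.0847 x [0.5681 0.5751 0.5822]
  y0.14 n2341 z0.0848 x [0.5667 0.5768 0.6244]
  y0.16 n4036 z0.0849 x [0.5658 0.6145 0.6235]
  y0.18 n831 z0.0848 x [0.5646 0.5717 0.5783]
scene rail [(array([0.5765, 0.065 , 0.0704]), 0.66)]
scene saddle_left [(array([0.5761, 0.1498, 0.0383]), 0.79)]
scene saddle_right [(array([ 0.5903, -0.0282,  0.0409]), 0.73)]
side rail [(array([ 0.6284, -0.0233,  0.1189]), 0.65), (array([0.614 , 0.1532, 0.0597]), 0.64), (array([0.5779, 0.068 , 0.0706]), 0.54)]
side saddle_left [(array([0.5788, 0.1574, 0.0366]), 0.72)]
side saddle_right [(array([ 0.5899, -0.0277,  0.0377]), 0.93), (array([ 0.6219, -0.0226,  0.0577]), 0.38)]
```

View pics/wrist3.png

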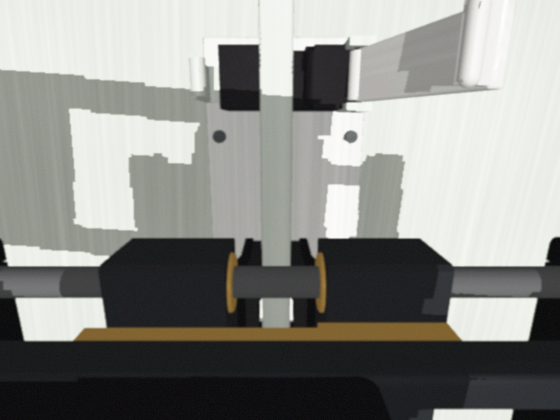

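Request:
move_arm:
  steps:
    - {"x": 0.0, "y": 0.18, "z": 0.15, "ax": 0.0, "ay": 0.0, "az": -0.0003}
    - {"x": 0.0, "y": 0.0, "z": 0.15, "ax": 0.0, "ay": 0.0, "az": 0.0}
    - {"x": 0.0, "y": 0.0, "z": 0.0, "ax": 0.0, "ay": 0.0, "az": 0.0}
    - {"x": 0.0, "y": 0.0, "z": 0.0, "ax": 0.0, "ay": 0.0, "az": 0.0}
    - {"x": 0.0, "y": 0.0, "z": 0.0, "ax": 0.0, "ay": 0.0, "az": 0.0}

```text
t: 8.85
tcp_pos: [0.5851, 0.0635, 0.0693]
ee_rot: [-0.0, 0.683, 0.73, -0.0]
force: [0.2, 0.9, -2.6]
gripper_width: 0.153
gripper_force: 45.0
```

```bash
python3 - <<'E'
from h import *
s=env.read_state();print(s["t"],s["tcp_pos"],s["ee_rot"])
im,d=env.get_image("wrist"); cv2.imwrite("pics/wrist4.png",im)
for i in range(4):
    env.get_image("wrist");print(env.read_state()["tcp_pos"])
p=pts("wrist",d>0,d)
R=[];B=[]
ang=.0622;c,sn=np.cos(ang),np.sin(ang)
q=p-np.array([.5837,.063,0]);b=np.stack([c*q[:,0]+sn*q[:,1],-sn*q[:,0]+c*q[:,1],p[:,2]],1)
for y0 in np.arange(.0,.14,.01):
    s=b[abs(b[:,1]-y0)<.005];r=s[(s[:,2]>.06)&(s[:,2]<.09)&(abs(s[:,0])<.02)];pl=s[(s[:,2]>.007)&(s[:,2]<.016)&(abs(s[:,0])<.06)]
    if len(r)>20: print("y%.2f rail"%y0,np.percentile(r[:,0],[2,98]).mean(),np.median(r[:,2]),"plate",np.percentile(pl[:,0],[.5,99.5]),np.percentile(pl[:,0],[.5,99.5]).mean())
r=b[(b[:,2]>.06)&(b[:,2]<.09)&(abs(b[:,0])<.012)];print("rail ymax",r[:,1].max())
E
```

```text
8.85 [0.5851 0.0635 0.0693] [-0.0001  0.6832  0.7303 -0.0001]
[0.5853 0.0635 0.0695]
[0.5853 0.0635 0.0696]
[0.5853 0.0635 0.0696]
[0.5853 0.0635 0.0696]
y0.00 rail 0.0002780608689613188 0.07506261130807672 plate [-0.0505  0.0483] -0.0011317610391249136
y0.01 rail 0.0002206897293144409 0.0754007607227512 plate [-0.0504  0.0484] -0.0010050155596728685
y0.02 rail 0.00020354088218539753 0.07505730329555896 plate [-0.0505  0.0482] -0.0011765220113050742
y0.03 rail 0.00016317915929706366 0.07503650146935521 plate [-0.0506  0.0483] -0.0011649847938156113
y0.04 rail 8.691349943841173e-05 0.07499873835384223 plate [-0.0506  0.0481] -0.0012187136822187396
y0.05 rail 2.2288836001563197e-05 0.07499750825187655 plate [-0.0505  0.0481] -0.00124068054499607
y0.06 rail 3.432822510742719e-05 0.07498938017591081 plate [-0.0505  0.0483] -0.0011256873241026893
y0.07 rail -1.8408953997035155e-06 0.07504743093757547 plate [-0.0506  0.0481] -0.001268453435527811
y0.08 rail -0.0002502213150752191 0.07496844369975651 plate [-0.0511  0.0377] -0.006713527396771373Traceback (most recent call last):
  File "<stdin>", line 12, in <module>
    return _quantile_unchecked(
        a, q, axis, out, overwrite_input, method, keepdims, weights)
    return _ureduce(a,
                    func=_quantile_ureduce_func,
    ...<5 lines>...
                    overwrite_input=overwrite_input,
                    method=method)
    r = func(a, **kwargs)
    result = _quantile(arr,
                       quantiles=q,
    ...<2 lines>...
                       out=out,
                       weights=wgt)
    slices_having_nans = np.isnan(arr[-1, ...])
                                  ~~~^^^^^^^^^
IndexError: index -1 is out of bounds for axis 0 with size 0
```

Request:
move_arm:
  steps:
    - {"x": 0.0, "y": -0.045, "z": 0.1, "ax": 0.0, "ay": 0.0, "az": 0.0}
    - {"x": 0.0, "y": 0.0, "z": 0.12, "ax": 0.0, "ay": 0.0, "az": 0.0}
    - {"x": 0.0, "y": 0.0, "z": 0.1, "ax": 0.0, "ay": 0.0, "az": 0.0}
    - {"x": 0.0, "y": 0.0, "z": 0.1, "ax": 0.0, "ay": 0.0, "az": 0.0}
    - {"x": 0.0, "y": 0.0, "z": 0.0, "ax": 0.0, "ay": 0.0, "az": 0.0}

```text
t: 9.6
tcp_pos: [0.5833, 0.0634, 0.0561]
ee_rot: [-0.0, 0.683, 0.73, -0.0]
force: [0.4, 0.1, -3.6]
gripper_width: 0.153
gripper_force: 45.0
```

Request:
move_arm:
  steps:
    - {"x": 0.0, "y": 0.0, "z": 0.1, "ax": 0.0, "ay": 0.0, "az": 0.0}
    - {"x": 0.0, "y": 0.0, "z": 0.08, "ax": 0.0, "ay": 0.0, "az": 0.0}
    - {"x": 0.0, "y": 0.0, "z": 0.0, "ax": 0.0, "ay": 0.0, "az": 0.0}
    - {"x": 0.0, "y": 0.0, "z": 0.0, "ax": 0.0, "ay": 0.0, "az": 0.0}

```text
t: 10.0
tcp_pos: [0.5838, 0.0634, 0.0514]
ee_rot: [-0.0, 0.683, 0.73, -0.0]
force: [-0.4, -0.3, -3.4]
gripper_width: 0.159
gripper_force: 45.0
```

Request:
move_arm:
  steps:
    - {"x": 0.0, "y": 0.0, "z": 0.06, "ax": 0.0, "ay": 0.0, "az": 0.0}
    - {"x": 0.0, "y": 0.0, "z": 0.03, "ax": 0.0, "ay": 0.0, "az": 0.0}
    - {"x": 0.0, "y": 0.0, "z": 0.0, "ax": 0.0, "ay": 0.0, "az": 0.0}
    - {"x": 0.0, "y": 0.0, "z": 0.0, "ax": 0.0, "ay": 0.0, "az": 0.0}

```text
t: 10.4
tcp_pos: [0.584, 0.0634, 0.0493]
ee_rot: [0.0, 0.683, 0.73, 0.0]
force: [-1.9, -0.3, 2.1]
gripper_width: 0.157
gripper_force: 45.0
```

Request:
move_arm:
  steps:
    - {"x": 0.0, "y": 0.0, "z": 0.0, "ax": 0.0, "ay": 0.0, "az": 0.0}
    - {"x": 0.0, "y": 0.0, "z": 0.0, "ax": 0.0, "ay": 0.0, "az": 0.0}
    - {"x": 0.0, "y": 0.0, "z": 0.0, "ax": 0.0, "ay": 0.0, "az": 0.0}
    - {"x": 0.0, "y": 0.0, "z": 0.0, "ax": 0.0, "ay": 0.0, "az": 0.0}
    - {"x": 0.0, "y": 0.0, "z": 0.0, "ax": 0.0, "ay": 0.0, "az": 0.0}
  grip: 0.5

```text
t: 10.9
tcp_pos: [0.5839, 0.0634, 0.0487]
ee_rot: [0.0, 0.683, 0.73, 0.0]
force: [0.2, 0.8, -0.0]
gripper_width: 0.474
gripper_force: 0.0
```

Request:
move_arm:
  steps:
    - {"x": 0.0, "y": 0.0, "z": -0.3, "ax": 0.0, "ay": 0.0, "az": 0.0}
    - {"x": 0.0, "y": 0.0, "z": -1.0, "ax": 0.0, "ay": 0.0, "az": 0.0}
    - {"x": 0.0, "y": 0.0, "z": -1.0, "ax": 0.0, "ay": 0.0, "az": 0.0}
    - {"x": 0.0, "y": 0.0, "z": -1.0, "ax": 0.0, "ay": 0.0, "az": 0.0}
    - {"x": 0.0, "y": 0.0, "z": -1.0, "ax": 0.0, "ay": 0.0, "az": 0.0}

```text
t: 11.4
tcp_pos: [0.5839, 0.0634, 0.1797]
ee_rot: [0.0, 0.683, 0.73, 0.0]
force: [0.7, -0.9, -0.5]
gripper_width: 0.502
gripper_force: 0.0
```

```bash
cat > frame.py <<'E'
from h import *
ang=.0622;c,sn=np.cos(ang),np.sin(ang);O=np.array([.5830,.0630,0])
def tob(p):
    q=np.atleast_2d(p)-O; return np.stack([c*q[:,0]+sn*q[:,1],-sn*q[:,0]+c*q[:,1],q[:,2]],1)
E
python3 - <<'E'
from frame import *
s=env.read_state();print(s["t"],s["tcp_pos"],s["ee_rot"],s["gripper_width"])
for cam in ["wrist","scene","side"]:
    im,d,o=look(cam,["rail","hinge_left","hinge_right","tab_left","tab_right"],cam+"5")
    for k,v in o.items(): print("   b",k,tob(v)[0])
    b=tob(pts(cam,d>0,d))
    r=b[(b[:,2]>.047)&(b[:,2]<.06)&(abs(b[:,0])<.011)&(abs(b[:,1])<.16)]
    if len(r): print("rail",len(r),np.median(r[:,2]),r[:,1].min(),r[:,1].max())
    for y0 in [-.12,-.06,-.03,0,.03,.06,.12]:
        q=r[abs(r[:,1]-y0)<.012]
        if len(q)>5: print("  y%.2f"%y0,np.percentile(q[:,0],[3,97]),np.median(q[:,2]))
a=cv2.imread("pics/scene5.png")[180:270,240:400];b=cv2.imread("pics/side5.png")
cv2.imwrite("pics/s5.png",cv2.resize(a,None,fx=4.5,fy=4.5,interpolation=2))
E
```

```text
11.4 [0.5839 0.0634 0.1797] [0.0002 0.6832 0.7303 0.0002] 0.5021951964466193
wrist rail [(array([0.5864, 0.064 , 0.0427]), 0.77)]
wrist hinge_left [(array([0.6114, 0.1586, 0.0569]), 0.62)]
wrist hinge_right [(array([ 0.6253, -0.0275,  0.0537]), 0.6), (array([0.6338, 0.158 , 0.1193]), 0.45)]
wrist tab_left [(array([0.6327, 0.1586, 0.119 ]), 0.93)]
wrist tab_right [(array([0.5786, 0.151 , 0.0448]), 0.27)]
   b rail [0.0035 0.0008 0.0427]
   b hinge_left [0.0343 0.0936 0.0569]
   b hinge_right [ 0.0366 -0.093   0.0537]
   b tab_left [0.0555 0.0923 0.119 ]
   b tab_right [0.0011 0.0881 0.0448]
rail 4841 0.05167269754527404 -0.11988552941705988 0.1409072150064555
  y-0.12 [-0.0074  0.0048] 0.05173964880167656
  y-0.06 [-0.0083  0.0052] 0.0517720228909595
  y-0.03 [-0.0083  0.0049] 0.051687182158189765
  y0.00 [-0.0082  0.0046] 0.051669794133239716
  y0.03 [-0.0082  0.0044] 0.05173704240188148
  y0.06 [-0.0084  0.0049] 0.0516548269623959
  y0.12 [-0.0088  0.0043] 0.051742233394427295
scene rail [(array([0.5826, 0.0676, 0.0401]), 0.88)]
scene hinge_left [(array([0.6125, 0.1532, 0.0601]), 0.
[... 992 characters left out ...]
 tab_left [(array([0.6359, 0.1561, 0.119 ]), 0.67)]
side tab_right [(array([ 0.6289, -0.0263,  0.1185]), 0.7)]
   b rail [0.     0.0039 0.0412]
   b hinge_left [0.0366 0.0892 0.0554]
   b hinge_right [ 0.0347 -0.0903  0.0612]
   b tab_left [0.0586 0.0896 0.119 ]
   b tab_right [ 0.0403 -0.092   0.1185]
rail 344 0.05293976328351485 -0.1438772718868801 0.14000361341910786
  y-0.12 [-0.0082  0.0062] 0.05315401742931802
  y-0.06 [-0.0083  0.0061] 0.052742499502992035
  y-0.03 [-0.0092  0.0053] 0.05196184678411003
  y0.00 [-0.0086  0.0051] 0.053143616086440915
  y0.03 [-0.0087  0.0063] 0.053136747168958276
  y0.06 [-0.0092  0.0042] 0.052518156371897495
  y0.12 [-0.0089  0.005 ] 0.0533106289976355
```

View pics/s5.png

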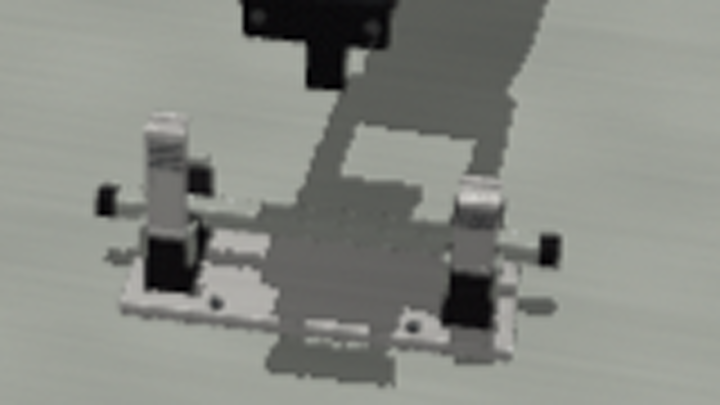

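View pics/wrist5.png

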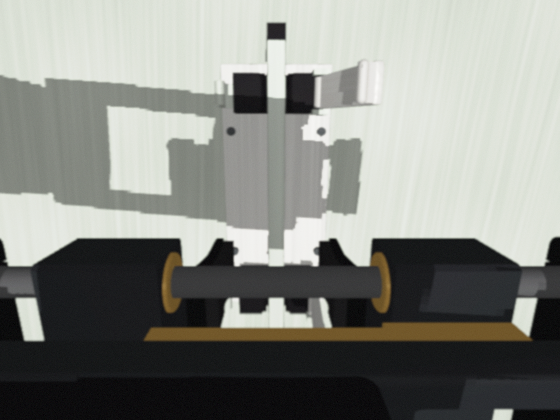

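Request:
move_arm:
  steps:
    - {"x": 1.0, "y": 1.0, "z": 0.0, "ax": 0.0, "ay": 0.0, "az": 0.0}
    - {"x": 1.0, "y": 1.0, "z": 0.0, "ax": 0.0, "ay": 0.0, "az": 0.0}
    - {"x": 0.97, "y": 1.0, "z": 0.0, "ax": 0.0, "ay": 0.0, "az": 0.0}
    - {"x": 0.0, "y": 0.0, "z": 0.0, "ax": 0.0, "ay": 0.0, "az": 0.0}
    - {"x": 0.0, "y": 0.0, "z": 0.0, "ax": 0.0, "ay": 0.0, "az": 0.0}
  grip: 1.0
  newtons: 20.0

```text
t: 12.8
tcp_pos: [0.6676, 0.159, 0.1768]
ee_rot: [-0.0, 0.683, 0.731, -0.001]
force: [-0.3, 0.0, -0.4]
gripper_width: 0.131
gripper_force: 0.0
```

Request:
move_arm:
  steps:
    - {"x": 0.0, "y": 0.0, "z": 0.8, "ax": 0.0, "ay": 0.0, "az": 0.0}
    - {"x": 0.0, "y": 0.0, "z": 0.8, "ax": 0.0, "ay": 0.0, "az": 0.0}
    - {"x": 0.0, "y": 0.0, "z": 0.7, "ax": 0.0, "ay": 0.0, "az": 0.0}
    - {"x": 0.0, "y": 0.0, "z": 0.0, "ax": 0.0, "ay": 0.0, "az": 0.0}

```text
t: 13.2
tcp_pos: [0.6645, 0.1568, 0.1051]
ee_rot: [-0.002, 0.684, 0.73, -0.003]
force: [-0.5, 0.0, -0.2]
gripper_width: 0.002
gripper_force: 0.0
```

```bash
python3 - <<'E'
from frame import *
s=env.read_state();print(s["t"],s["tcp_pos"],tob(s["tcp_pos"]),s["ee_rot"],s["gripper_width"],s["force"])
E
```

```text
13.2 [0.6645 0.1568 0.1051] [[0.0872 0.0886 0.1051]] [-0.0021  0.6836  0.7299 -0.0028] 0.002356168495485339 [-0.5353  0.0126 -0.1949]
```

Request:
move_arm:
  steps:
    - {"x": 0.0, "y": -0.6, "z": 0.0, "ax": 0.0, "ay": 0.0, "az": 0.0}
    - {"x": 0.0, "y": -0.6, "z": 0.0, "ax": 0.0, "ay": 0.0, "az": 0.0}
    - {"x": 0.0, "y": -0.6, "z": 0.0, "ax": 0.0, "ay": 0.0, "az": 0.0}
    - {"x": 0.0, "y": -0.6, "z": 0.0, "ax": 0.0, "ay": 0.0, "az": 0.0}
    - {"x": 0.0, "y": -0.5, "z": 0.0, "ax": 0.0, "ay": 0.0, "az": 0.0}

```text
t: 13.7
tcp_pos: [0.5809, 0.1519, 0.1109]
ee_rot: [0.001, 0.683, 0.73, 0.001]
force: [0.5, -0.3, 0.3]
gripper_width: 0.003
gripper_force: 0.3
```

Request:
move_arm:
  steps:
    - {"x": 0.0, "y": -0.35, "z": 0.15, "ax": 0.0, "ay": 0.0, "az": 0.0}
    - {"x": 0.0, "y": -0.35, "z": 0.15, "ax": 0.0, "ay": 0.0, "az": 0.0}
    - {"x": 0.0, "y": 0.0, "z": 0.2, "ax": 0.0, "ay": 0.0, "az": 0.0}
    - {"x": 0.0, "y": 0.0, "z": 0.1, "ax": 0.0, "ay": 0.0, "az": 0.0}
    - {"x": 0.0, "y": 0.0, "z": 0.0, "ax": 0.0, "ay": 0.0, "az": 0.0}

```text
t: 14.2
tcp_pos: [0.5604, 0.1508, 0.0909]
ee_rot: [0.0, 0.683, 0.73, 0.0]
force: [-1.0, 0.4, -0.9]
gripper_width: 0.007
gripper_force: 0.0
```

```bash
python3 - <<'E'
from frame import *
s=env.read_state();print(s["t"],s["tcp_pos"],tob(s["tcp_pos"]),s["ee_rot"],s["gripper_width"],s["force"])
for cam in ["scene","side"]:
    im,d,o=look(cam,["tab_left","tab_right"],cam+"6")
    for k,v in o.items(): print("   b",k,tob(v)[0])
E
```

```text
14.2 [0.5604 0.1508 0.0909] [[-0.0171  0.089   0.0909]] [0.0002 0.6833 0.7301 0.0001] 0.006882169435601488 [-1.0257  0.4014 -0.9254]
scene tab_left [(array([0.5527, 0.1533, 0.0805]), 0.75)]
scene tab_right [(array([ 0.6239, -0.0249,  0.1184]), 0.54), (array([0.5558, 0.1543, 0.0799]), 0.5)]
   b tab_left [-0.0246  0.092   0.0805]
   b tab_right [ 0.0354 -0.0903  0.1184]
side tab_left [(array([0.5584, 0.1537, 0.0823]), 0.54)]
side tab_right [(array([ 0.6255, -0.025 ,  0.12  ]), 0.51)]
   b tab_left [-0.0189  0.0921  0.0823]
   b tab_right [ 0.0369 -0.0905  0.12  ]
```

Request:
move_arm:
  steps:
    - {"x": 0.0, "y": -0.2, "z": 0.15, "ax": 0.0, "ay": 0.0, "az": 0.0}
    - {"x": 0.0, "y": 0.0, "z": 0.2, "ax": 0.0, "ay": 0.0, "az": 0.0}
    - {"x": 0.0, "y": 0.0, "z": 0.1, "ax": 0.0, "ay": 0.0, "az": 0.0}
    - {"x": 0.0, "y": 0.0, "z": 0.0, "ax": 0.0, "ay": 0.0, "az": 0.0}

```text
t: 14.9
tcp_pos: [0.5532, 0.1507, 0.0766]
ee_rot: [-0.001, 0.683, 0.73, -0.001]
force: [-1.1, 0.6, 1.6]
gripper_width: 0.008
gripper_force: 0.6
```

Request:
move_arm:
  steps:
    - {"x": 0.0, "y": 0.0, "z": 0.06, "ax": 0.0, "ay": 0.0, "az": 0.0}
    - {"x": 0.0, "y": 0.0, "z": 0.06, "ax": 0.0, "ay": 0.0, "az": 0.0}
    - {"x": 0.0, "y": 0.0, "z": 0.0, "ax": 0.0, "ay": 0.0, "az": 0.0}

```text
t: 15.2
tcp_pos: [0.5537, 0.1506, 0.073]
ee_rot: [-0.0, 0.683, 0.73, -0.0]
force: [-0.3, 0.3, -0.1]
gripper_width: 0.008
gripper_force: 0.0
```

Request:
move_arm:
  steps:
    - {"x": 0.0, "y": 0.0, "z": 0.06, "ax": 0.0, "ay": 0.0, "az": 0.0}
    - {"x": 0.0, "y": 0.0, "z": 0.0, "ax": 0.0, "ay": 0.0, "az": 0.0}

```text
t: 15.4
tcp_pos: [0.5538, 0.1506, 0.0714]
ee_rot: [-0.0, 0.683, 0.73, -0.0]
force: [-0.1, 1.0, 0.1]
gripper_width: 0.006
gripper_force: 0.0
```

Request:
move_arm:
  steps:
    - {"x": 0.0, "y": 0.0, "z": 0.06, "ax": 0.0, "ay": 0.0, "az": 0.0}
    - {"x": 0.0, "y": 0.0, "z": 0.03, "ax": 0.0, "ay": 0.0, "az": 0.0}
    - {"x": 0.0, "y": 0.0, "z": 0.0, "ax": 0.0, "ay": 0.0, "az": 0.0}

```text
t: 15.7
tcp_pos: [0.5542, 0.1507, 0.0702]
ee_rot: [0.0, 0.683, 0.73, 0.0]
force: [-3.0, -0.1, 7.4]
gripper_width: 0.005
gripper_force: 4.0
```

```bash
python3 - <<'E'
from frame import *
s=env.read_state();print(s["t"],s["tcp_pos"],tob(s["tcp_pos"]),s["gripper_width"],s["force"])
for cam in ["scene","side"]:
    im,d,o=look(cam,["tab_left","tab_right","hinge_left","rail"],cam+"7")
    for k,v in o.items(): print("   b",k,tob(v)[0])
    b=tob(pts(cam,d>0,d)); r=b[(abs(b[:,1]-.09)<.011)&(abs(b[:,0])<.05)&(b[:,2]>.045)&(b[:,2]<.15)]
    for x0 in np.arange(-.045,.05,.01):
        q=r[abs(r[:,0]-x0)<.005]
        if len(q): print("  x%.3f n%d"%(x0,len(q)),np.percentile(q[:,2],[10,50,90]))
a=cv2.imread("pics/side7.png");cv2.imwrite("pics/side7v.png",a)
E
```

```text
15.7 [0.5542 0.1507 0.0702] [[-0.0233  0.0894  0.0702]] 0.004702647039528182 [-3.0461 -0.122   7.4352]
scene tab_left [(array([ 0.6257, -0.024 ,  0.0599]), 0.36)]
scene tab_right [(array([ 0.6274, -0.0232,  0.1202]), 0.74), (array([0.61  , 0.1553, 0.0579]), 0.16)]
scene hinge_left [(array([0.6111, 0.155 , 0.0603]), 0.92), (array([ 0.5805,  0.0668, -0.0015]), 0.6)]
scene rail [(array([0.5797, 0.063 , 0.0421]), 0.9)]
   b tab_left [ 0.0372 -0.0895  0.0599]
   b tab_right [ 0.039  -0.0888  0.1202]
   b hinge_left [0.0338 0.0901 0.0603]
   b rail [-0.0033  0.0002  0.0421]
  x-0.015 n29 [0.0603 0.0628 0.0689]
  x-0.005 n18 [0.0604 0.0618 0.0633]
  x0.005 n25 [0.0603 0.0621 0.0633]
  x0.015 n16 [0.0603 0.0622 0.0635]
  x0.025 n21 [0.0607 0.0631 0.0641]
  x0.035 n49 [0.0485 0.0587 0.0632]
  x0.045 n1 [0.0629 0.0629 0.0629]
side tab_left [(array([0.5847, 0.064 , 0.0006]), 0.65), (array([0.5532, 0.1545, 0.0635]), 0.63)]
side tab_right [(array([ 0.6272, -0.0276,  0.1195]), 0.44)]
side hinge_left [(array([0.6144, 0.1564, 0.0585]), 0.93), (array([0.576 , 0.1571, 0.0381]), 0.4), (array([0.5842, 0.065 , 0.0416]), 0.31)]
side rail [(array([0.5794, 0.0664, 0.0388]), 0.61)]
   b tab_left [0.0018 0.0009 0.0006]
   b tab_right [ 0.0385 -0.0932  0.1195]
   b hinge_left [0.0371 0.0913 0.0585]
   b rail [-0.0034  0.0036  0.0388]
  x-0.045 n36 [0.0483 0.0557 0.114 ]
  x-0.035 n63 [0.0604 0.077  0.1062]
  x-0.025 n26 [0.0596 0.0904 0.1129]
  x-0.015 n15 [0.0619 0.0908 0.1119]
  x-0.005 n14 [0.0551 0.0615 0.0627]
  x0.005 n15 [0.0536 0.061  0.0627]
  x0.015 n13 [0.0599 0.0617 0.0629]
  x0.025 n16 [0.0523 0.06   0.0625]
  x0.035 n5 [0.0614 0.0619 0.0649]
  x0.045 n1 [0.0617 0.0617 0.0617]
```

View pics/side7.png

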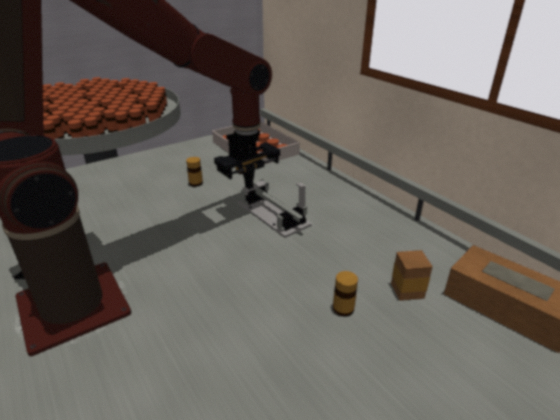

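Request:
move_arm:
  steps:
    - {"x": 0.0, "y": 0.0, "z": 0.07, "ax": 0.0, "ay": 0.0, "az": 0.0}
    - {"x": 0.0, "y": 0.0, "z": 0.0, "ax": 0.0, "ay": 0.0, "az": 0.0}
    - {"x": 0.0, "y": 0.0, "z": 0.0, "ax": 0.0, "ay": 0.0, "az": 0.0}

```text
t: 16.5
tcp_pos: [0.5543, 0.1508, 0.07]
ee_rot: [0.0, 0.683, 0.73, -0.0]
force: [-9.2, -2.6, 21.4]
gripper_width: 0.009
gripper_force: 10.4
```

Request:
move_arm:
  steps:
    - {"x": 0.0, "y": 0.0, "z": -0.7, "ax": 0.0, "ay": 0.0, "az": 0.0}
    - {"x": 0.0, "y": 0.0, "z": -1.0, "ax": 0.0, "ay": 0.0, "az": 0.0}
    - {"x": 0.0, "y": 0.0, "z": -1.0, "ax": 0.0, "ay": 0.0, "az": 0.0}
    - {"x": 0.0, "y": 0.0, "z": -1.0, "ax": 0.0, "ay": 0.0, "az": 0.0}
    - {"x": 0.0, "y": 0.3, "z": 0.0, "ax": 0.0, "ay": 0.0, "az": 0.0}

```text
t: 17.0
tcp_pos: [0.5657, 0.1519, 0.1835]
ee_rot: [0.003, 0.683, 0.73, 0.003]
force: [1.9, 0.0, 0.3]
gripper_width: 0.008
gripper_force: 0.0
```

Request:
move_arm:
  steps:
    - {"x": -1.0, "y": 0.6, "z": 0.0, "ax": 0.0, "ay": 0.0, "az": 0.0}
    - {"x": -1.0, "y": 0.6, "z": 0.0, "ax": 0.0, "ay": 0.0, "az": 0.0}
    - {"x": -1.0, "y": 0.6, "z": 0.0, "ax": 0.0, "ay": 0.0, "az": 0.0}
    - {"x": -1.0, "y": 0.6, "z": 0.0, "ax": 0.0, "ay": 0.0, "az": 0.0}
    - {"x": -1.0, "y": 0.5, "z": 0.0, "ax": 0.0, "ay": 0.0, "az": 0.0}

```text
t: 17.5
tcp_pos: [0.6604, 0.0062, 0.1768]
ee_rot: [-0.0, 0.683, 0.73, -0.0]
force: [-0.1, -0.7, -0.3]
gripper_width: 0.007
gripper_force: 0.0
```

Request:
move_arm:
  steps:
    - {"x": -0.97, "y": 0.0, "z": 0.0, "ax": 0.0, "ay": 0.0, "az": 0.0}
    - {"x": 0.0, "y": 0.0, "z": 0.0, "ax": 0.0, "ay": 0.0, "az": 0.0}
    - {"x": 0.0, "y": 0.0, "z": 0.0, "ax": 0.0, "ay": 0.0, "az": 0.0}

```text
t: 17.8
tcp_pos: [0.6613, -0.022, 0.1768]
ee_rot: [-0.001, 0.684, 0.73, -0.0]
force: [-0.4, 0.5, -0.4]
gripper_width: 0.009
gripper_force: 0.0
```

```bash
python3 - <<'E'
from frame import *
s=env.read_state();print(s["t"],s["tcp_pos"],tob(s["tcp_pos"]),s["gripper_width"],s["force"])
for cam in ["scene","side","wrist"]:
    im,d,o=look(cam,["tab_left"],cam+"8")
    for k,v in o.items(): print("   b",k,tob(v)[0])
    b=tob(pts(cam,d>0,d)); r=b[(abs(b[:,1]-.09)<.011)&(abs(b[:,0])<.05)&(b[:,2]>.045)&(b[:,2]<.15)]
    for x0 in np.arange(-.045,.05,.01):
        q=r[abs(r[:,0]-x0)<.005]
        if len(q): print("  x%.3f n%d"%(x0,len(q)),np.percentile(q[:,2],[10,50,90]))
E
```

```text
17.8 [ 0.6613 -0.022   0.1768] [[ 0.0729 -0.0897  0.1768]] 0.00905025391669919 [-0.3708  0.5139 -0.3628]
scene tab_left [(array([0.5505, 0.1539, 0.0586]), 0.67), (array([ 0.6241, -0.0269,  0.0564]), 0.22)]
   b tab_left [-0.0268  0.0927  0.0586]
  x-0.045 n3 [0.0604 0.0607 0.0615]
  x-0.035 n15 [0.0604 0.0623 0.0634]
  x-0.025 n18 [0.0609 0.0626 0.0632]
  x-0.015 n21 [0.0605 0.0625 0.064 ]
  x-0.005 n19 [0.0605 0.062  0.0639]
  x0.005 n22 [0.0605 0.0616 0.0638]
  x0.015 n15 [0.0613 0.0619 0.0637]
  x0.025 n25 [0.0608 0.062  0.0642]
  x0.035 n49 [0.0465 0.0572 0.0633]
  x0.045 n1 [0.0623 0.0623 0.0623]
side tab_left [(array([0.5482, 0.1524, 0.0628]), 0.64)]
   b tab_left [-0.0292  0.0914  0.0628]
  x-0.045 n25 [0.0476 0.0547 0.0577]
  x-0.035 n20 [0.0498 0.0603 0.0634]
  x-0.025 n14 [0.0538 0.0612 0.0628]
  x-0.015 n10 [0.0545 0.0608 0.0634]
  x-0.005 n17 [0.0517 0.0599 0.062 ]
  x0.005 n10 [0.0592 0.061  0.0624]
  x0.015 n15 [0.0527 0.0614 0.0628]
  x0.025 n14 [0.0548 0.061  0.0625]
  x0.035 n7 [0.0611 0.0618 0.0624]
wrist tab_left [(array([ 0.6268, -0.0276,  0.1192]), 0.45)]
   b tab_left [ 0.0381 -0.0931  0.1192]
```

Request:
move_arm:
  steps:
    - {"x": 0.0, "y": 0.0, "z": 0.8, "ax": 0.0, "ay": 0.0, "az": 0.0}
    - {"x": 0.0, "y": 0.0, "z": 0.8, "ax": 0.0, "ay": 0.0, "az": 0.0}
    - {"x": 0.0, "y": 0.0, "z": 0.7, "ax": 0.0, "ay": 0.0, "az": 0.0}
    - {"x": 0.0, "y": 0.0, "z": 0.0, "ax": 0.0, "ay": 0.0, "az": 0.0}

```text
t: 18.5
tcp_pos: [0.6589, -0.0205, 0.1052]
ee_rot: [-0.003, 0.683, 0.731, -0.002]
force: [-0.9, 0.4, -0.7]
gripper_width: 0.004
gripper_force: 0.0
```

Request:
move_arm:
  steps:
    - {"x": 0.0, "y": -0.5, "z": 0.0, "ax": 0.0, "ay": 0.0, "az": 0.0}
    - {"x": 0.0, "y": -0.5, "z": 0.0, "ax": 0.0, "ay": 0.0, "az": 0.0}
    - {"x": 0.0, "y": -0.5, "z": 0.0, "ax": 0.0, "ay": 0.0, "az": 0.0}
    - {"x": 0.0, "y": -0.5, "z": 0.0, "ax": 0.0, "ay": 0.0, "az": 0.0}
    - {"x": 0.0, "y": -0.4, "z": 0.0, "ax": 0.0, "ay": 0.0, "az": 0.0}

```text
t: 19.0
tcp_pos: [0.5903, -0.0262, 0.111]
ee_rot: [0.001, 0.683, 0.73, 0.001]
force: [1.1, 0.3, 0.6]
gripper_width: 0.003
gripper_force: 0.3
```

Request:
move_arm:
  steps:
    - {"x": 0.0, "y": -0.4, "z": 0.15, "ax": 0.0, "ay": 0.0, "az": 0.0}
    - {"x": 0.0, "y": -0.4, "z": 0.15, "ax": 0.0, "ay": 0.0, "az": 0.0}
    - {"x": 0.0, "y": 0.0, "z": 0.2, "ax": 0.0, "ay": 0.0, "az": 0.0}
    - {"x": 0.0, "y": 0.0, "z": 0.1, "ax": 0.0, "ay": 0.0, "az": 0.0}
    - {"x": 0.0, "y": 0.0, "z": 0.0, "ax": 0.0, "ay": 0.0, "az": 0.0}

```text
t: 19.5
tcp_pos: [0.5665, -0.0279, 0.0912]
ee_rot: [0.0, 0.683, 0.73, 0.0]
force: [0.1, -0.4, -0.0]
gripper_width: 0.006
gripper_force: 0.0
```

```bash
python3 - <<'E'
from frame import *
s=env.read_state();print(s["t"],s["tcp_pos"],tob(s["tcp_pos"]),s["gripper_width"],s["force"])
for cam in ["scene","side"]:
    im,d,o=look(cam,["tab_right"],cam+"9")
    for k,v in o.items(): print("   b",k,tob(v)[0])
E
```

```text
19.5 [ 0.5665 -0.0279  0.0912] [[-0.0221 -0.0897  0.0912]] 0.006312448157812407 [ 0.1408 -0.357  -0.0028]
scene tab_right [(array([ 0.5651, -0.029 ,  0.0784]), 0.54)]
   b tab_right [-0.0236 -0.0907  0.0784]
side tab_right [(array([ 0.5664, -0.0295,  0.0819]), 0.58), (array([0.5821, 0.0679, 0.0402]), 0.58)]
   b tab_right [-0.0223 -0.0913  0.0819]
```

Position is correct, so I'll press the right strap down.

Request:
move_arm:
  steps:
    - {"x": 0.0, "y": -0.03, "z": 0.15, "ax": 0.0, "ay": 0.0, "az": 0.0}
    - {"x": 0.0, "y": 0.0, "z": 0.2, "ax": 0.0, "ay": 0.0, "az": 0.0}
    - {"x": 0.0, "y": 0.0, "z": 0.1, "ax": 0.0, "ay": 0.0, "az": 0.0}
    - {"x": 0.0, "y": 0.0, "z": 0.06, "ax": 0.0, "ay": 0.0, "az": 0.0}
    - {"x": 0.0, "y": 0.0, "z": 0.06, "ax": 0.0, "ay": 0.0, "az": 0.0}

```text
t: 20.2
tcp_pos: [0.5648, -0.0281, 0.0735]
ee_rot: [-0.0, 0.683, 0.73, -0.0]
force: [-0.4, 0.1, 0.4]
gripper_width: 0.006
gripper_force: 0.0
```

Request:
move_arm:
  steps:
    - {"x": 0.0, "y": 0.0, "z": 0.06, "ax": 0.0, "ay": 0.0, "az": 0.0}
    - {"x": 0.0, "y": 0.0, "z": 0.06, "ax": 0.0, "ay": 0.0, "az": 0.0}
    - {"x": 0.0, "y": 0.0, "z": 0.0, "ax": 0.0, "ay": 0.0, "az": 0.0}
    - {"x": 0.0, "y": 0.0, "z": 0.0, "ax": 0.0, "ay": 0.0, "az": 0.0}

```text
t: 20.6
tcp_pos: [0.565, -0.0281, 0.0703]
ee_rot: [-0.0, 0.683, 0.73, -0.0]
force: [-1.0, -0.1, 2.5]
gripper_width: 0.005
gripper_force: 1.0
```

Request:
move_arm:
  steps:
    - {"x": 0.0, "y": 0.0, "z": 0.06, "ax": 0.0, "ay": 0.0, "az": 0.0}
    - {"x": 0.0, "y": 0.0, "z": 0.05, "ax": 0.0, "ay": 0.0, "az": 0.0}
    - {"x": 0.0, "y": 0.0, "z": 0.0, "ax": 0.0, "ay": 0.0, "az": 0.0}
    - {"x": 0.0, "y": 0.0, "z": 0.0, "ax": 0.0, "ay": 0.0, "az": 0.0}

```text
t: 21.0
tcp_pos: [0.5651, -0.0281, 0.0699]
ee_rot: [-0.0, 0.683, 0.73, -0.0]
force: [-12.0, 0.7, 23.6]
gripper_width: 0.005
gripper_force: 11.5
```

Request:
move_arm:
  steps:
    - {"x": 0.0, "y": 0.0, "z": -0.7, "ax": 0.0, "ay": 0.0, "az": 0.0}
    - {"x": 0.0, "y": 0.0, "z": -1.0, "ax": 0.0, "ay": 0.0, "az": 0.0}
    - {"x": 0.0, "y": 0.0, "z": -1.0, "ax": 0.0, "ay": 0.0, "az": 0.0}
    - {"x": 0.0, "y": -1.0, "z": -1.0, "ax": 0.0, "ay": 0.0, "az": 0.0}
    - {"x": 0.0, "y": -1.0, "z": -1.0, "ax": 0.0, "ay": 0.0, "az": 0.0}

```text
t: 21.5
tcp_pos: [0.5046, -0.032, 0.2087]
ee_rot: [-0.0, 0.683, 0.73, -0.0]
force: [-0.1, -0.9, 0.9]
gripper_width: 0.008
gripper_force: 0.0
```

Request:
move_arm:
  steps:
    - {"x": 1.0, "y": -1.0, "z": 0.0, "ax": 0.0, "ay": 0.0, "az": 0.0}
    - {"x": 0.0, "y": 0.0, "z": 0.0, "ax": 0.0, "ay": 0.0, "az": 0.0}
    - {"x": 0.0, "y": 0.0, "z": 0.0, "ax": 0.0, "ay": 0.0, "az": 0.0}

```text
t: 21.8
tcp_pos: [0.473, -0.0038, 0.2081]
ee_rot: [0.001, 0.683, 0.731, 0.0]
force: [-0.1, -0.5, 0.3]
gripper_width: 0.006
gripper_force: 0.0
```

```bash
python3 - <<'E'
from frame import *
s=env.read_state();print(s["t"],s["tcp_pos"],s["force"])
for cam in ["scene","side","wrist"]:
    im,d,o=look(cam,["rail","tab_right","tab_left"],cam+"10")
    b=tob(pts(cam,d>0,d))
    for y in (.09,-.09):
        r=b[(abs(b[:,1]-y)<.011)&(abs(b[:,0])<.05)&(b[:,2]>.045)&(b[:,2]<.15)]
        print(y,[(round(x0,3),round(float(np.median(q[:,2])),4),round(float(np.percentile(q[:,2],90)),4)) for x0 in np.arange(-.035,.05,.02) if len(q:=r[abs(r[:,0]-x0)<.01])])
    r=b[(b[:,2]>.047)&(b[:,2]<.059)&(abs(b[:,0])<.011)&(abs(b[:,1])<.16)]
    if len(r): print("rail y",r[:,1].min(),r[:,1].max())
a=cv2.imread("pics/scene10.png")[180:270,240:400]
cv2.imwrite("pics/s10.png",cv2.resize(a,None,fx=4.5,fy=4.5,interpolation=2))
E
```

```text
21.8 [ 0.473  -0.0038  0.2081] [-0.1436 -0.507   0.3149]
scene rail [(array([0.5819, 0.0606, 0.0392]), 0.71)]
scene tab_right [(array([ 0.5623, -0.0273,  0.0618]), 0.43)]
scene tab_left [(array([0.5485, 0.1554, 0.061 ]), 0.46)]
0.09 [(np.float64(-0.035), 0.0615, 0.0632), (np.float64(-0.015), 0.0625, 0.0639), (np.float64(0.005), 0.0622, 0.0639), (np.float64(0.025), 0.0618, 0.0638), (np.float64(0.045), 0.0608, 0.0635)]
-0.09 [(np.float64(-0.035), 0.062, 0.0638), (np.float64(-0.015), 0.0626, 0.0641), (np.float64(0.005), 0.0621, 0.0647), (np.float64(0.025), 0.0619, 0.0638), (np.float64(0.045), 0.0593, 0.0623)]
rail y -0.13881730505564724 0.14150442454620063
side rail [(array([0.5839, 0.0653, 0.0411]), 0.63), (array([ 0.661 , -0.3937, -0.0008]), 0.19)]
side tab_right [(array([ 0.5651, -0.0276,  0.0603]), 0.52)]
side tab_left [(array([0.6536, 0.3643, 0.0021]), 0.57), (array([0.5511, 0.1536, 0.0609]), 0.53)]
0.09 [(np.float64(-0.035), 0.06, 0.0629), (np.float64(-0.015), 0.0608, 0.0622), (np.float64(0.005), 0.061, 0.0627), (np.float64(0.025), 0.0614, 0.0629)]
-0.09 [(np.float64(-0.035), 0.0601, 0.062), (np.float64(-0.015), 0.0612, 0.0621), (np.float64(0.005), 0.0615, 0.0624), (np.float64(0.025), 0.0612, 0.0633), (np.float64(0.045), 0.0611, 0.0611)]
rail y -0.14219853173501926 0.1393314808834892
wrist rail [(array([0.5867, 0.0639, 0.0391]), 0.8)]
wrist tab_right [(array([ 0.5634, -0.0322,  0.0625]), 0.85), (array([0.6099, 0.1575, 0.0555]), 0.24)]
wrist tab_left [(array([0.5485, 0.1518, 0.0645]), 0.93)]
0.09 [(np.float64(-0.035), 0.0624, 0.0639), (np.float64(-0.015), 0.0629, 0.064), (np.float64(0.005), 0.0627, 0.0638), (np.float64(0.025), 0.0628, 0.0639), (np.float64(0.045), 0.062, 0.0628)]
-0.09 [(np.float64(-0.035), 0.0626, 0.0639), (np.float64(-0.015), 0.063, 0.064), (np.float64(0.005), 0.0629, 0.0638), (np.float64(0.025), 0.0629, 0.0638), (np.float64(0.045), 0.0621, 0.0633)]
rail y -0.10481049538885538 0.08044022751506583
```

View pics/s10.png

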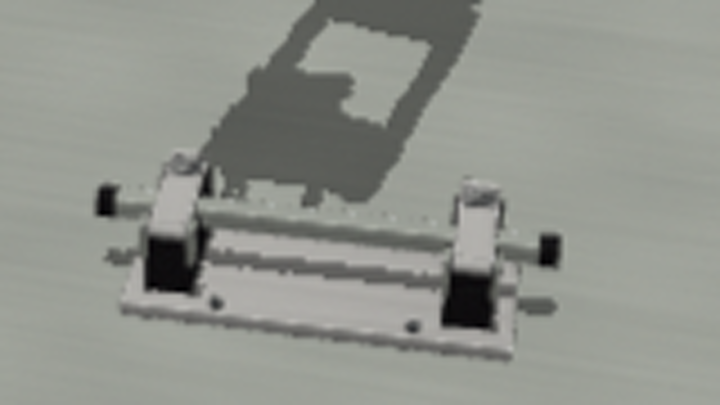

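The picture shows both straps level over the rail, at about (175,205) and (478,240). The rail's black ends stick out about equally, and the hand is clear.

```bash
python3 -c "
from rig import env
print(env.hand_in())"
```

```text
the job is handed in; nothing more can be done
None
```

The rail lies in both saddles, centred to about 2 mm. Both straps were pressed to their stops and measured flat with the hand withdrawn. The job was handed in at about 22 s on the robot's clock, and the hand-in gave no verdict.

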